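Clip the sprung test probe onto the circuit board's wire loop

TASK

Clip the sprung test probe onto the copper wire loop of the circuit board: push the red plunger cap well down so that the hook comes out low enough to pass under the loop's bar, and, keeping it down, slide the probe along its rods until the stem of the hook rests lightly against the bar. Then let go of the plunger so that the hook springs up and holds the bar. The loop bends easily, so feel for it gently, and leave the tape roll, the speaker and the eraser where they are.

Things in the scene. Friction and masses are not known exactly. Their poses are not given: they have to be found in the camera images.
- stand: Probe stand, fixed to the desk: grey base plate 110 x 210 mm, 12 mm thick, with an aluminium cheek at each end (96 mm high, inner faces 88 mm from the middle) and two steel rods along its y at height 80 mm (x = -19 and +19 mm). Origin: centre of the underside, on the desk. The carriage slides along the stand's +y axis; z is up.
- carriage (a joint): How far the black carriage (62 mm along x, 36 mm along y, top at height 93 mm) has slid along the stand's +y, in m, 0 to 0.09; the probe's axis then lies at stand x = 0, y = -0.040 + value. It starts between 0 and 0.015. It rubs: about 2 N are needed to slide it, and it stays where it is left.
- cap (a point): Centre of the red knurled plunger cap on top of the probe: a cylinder 22 mm in diameter and 20 mm high, axis upright. Its centre is 136 mm above the desk when it is not pressed; the grey barrel below it (18 mm in diameter) ends at 108 mm. It can be pinched, or pushed on its flat top, and carries the carriage with it sideways.
- plunger (a joint): How far the plunger is pressed down, in m, 0 (up) to 0.016 (stop). A spring pushes it up with 1.5 N at 0, growing by 0.35 N per mm (7.1 N at the stop). The hook goes down by the same amount. It must be pressed by more than about 0.009 for the hook's upturned tip to pass under the loop's bar; with the bar held in the hook it rests at about 0.005.
- hook: Steel wire hook (4 mm thick) at the probe's lower end, moving with the plunger: an upright stem, then at the bottom a toe that reaches 13 mm along the stand's +y from the stem's axis, its tip turned up 3 mm. Origin: on the stem's axis, level with the upper side of the toe, 43 mm above the desk at plunger 0. Axes as the stand's.
- board: Green circuit board, 90 x 85 mm, bolted on the stand's base, its top 18 mm above the desk; origin at the centre of its underside, 12 mm above the desk, axes as the stand's. It carries the copper wire loop. The loop leans springily, about 2 N per mm at its bar; more than 8 N between it and the hook bends it for good.
- slot (a point): Middle of the range in which the loop's bar may lie, fixed to the board. The loop is an upside-down U of 4 mm copper wire: a level bar along the stand's x, 20 mm long, axis 40 mm above the desk, underside 38 mm, on two legs 20 mm apart. Its foot is clamped in a slot: the bar lies anywhere within 12 mm of this point along the stand's y, not given more closely: see it or feel for it.
- tape_roll: Roll of masking tape lying flat, 100 mm across, 24 mm high; origin at the centre of its underside. Bystander.
- mini_speaker: Dark grey speaker, 67 x 66 x 82 mm high; origin at the centre of its underside. Bystander.
- eraser: Blue and white eraser, 46 x 23 x 13 mm; origin at the centre of its underside. Bystander.

How it is judged:
On the way, in this order (a step that is already met when the one before it is completed fails the run):
1. the plunger is pressed down by more than 9 mm and the hook is clear of the loop (value of joint plunger above 0.009 m and contact force between hook and board below 0.1 N), for 0.2 s.
2. with the plunger still pressed by more than 8 mm, the hook bears on the loop with more than 0.5 N (value of joint plunger above 0.008 m and contact force between hook and board above 0.5 N), for 0.1 s.
3. the plunger is let up and the hook holds the bar (value of joint plunger between 0.0035 and 0.0065 m and contact force between hook and board above 1 N), for 0.2 s.
At the end, for the whole second after the job is handed in: The hook holds the loop's bar by its own spring: the plunger rests between 3.5 and 6.5 mm down, the hook pulls on the loop with more than 1 N, the carriage is at rest, and the tape roll, speaker and eraser are within 15 mm of where they were (all of step 3 and velocity of joint carriage between -0.01 and 0.01 m/s and distance of each of tape_roll, mini_speaker, eraser from where it was at the start of the episode below 0.015 m); the robot touches nothing.
It fails at once if the hook and the loop press on each other with more than 8 N (contact force between hook and board above 8 N).
It fails at once if the tape roll is pushed by more than 15 mm (distance of tape_roll from where it was at the start of the episode above 0.015 m).
It fails at once if the speaker is pushed by more than 15 mm (distance of mini_speaker from where it was at the start of the episode above 0.015 m).
It fails at once if the eraser is pushed by more than 15 mm (distance of eraser from where it was at the start of the episode above 0.015 m).
It also fails if it takes over 35 s, if anything falls off the work surface, if the arm or the gripper's body presses on something with over 40 N, if the wrist force passes 120 N, or if a joint passes its speed limit or range.

ROBOT

A 6-joint arm with a two-finger parallel gripper is mounted at the origin on a cart in front of the work surface, level with it; the furniture and walls round the work are solid. World frame = base frame: x ahead of the robot, y to its left, z up, the work surface at z = 0. Lengths are in m, angles in rad, forces in N, time in s.
With the tool pointing down it reaches from about 0.375 to 0.975 m from the base axis. Payload 3.8 kg.
Tool frame: the origin (TCP) lies at the very end of the fingers, on their centre line; the grasp point (between the pads) lies 19 mm behind it; z points along the fingers, y is the line along which they close (so a half turn about z gives the same grasp; the last joint's range is limited). The gripper opens to 85 mm and grips with 20 to 120 N. Pads are 22 mm wide; open, the fingers measure 114 mm over their backs; the gripper's body (76 mm by 85 mm) begins 54 mm behind the grasp point. The pads swing forward as they close: fully open they stand 13 mm farther back than shut.
Start: joints at [-1.182, 0.264, 1.604, -0, 1.274, -0.037], TCP at [0.279, -0.615, 0.205] pointing down, gripper open.
Joint ranges: [-2.63, 2.63], [-0.94, 2.18], [0.31, 2.57], [-1.31, 4.45], [0, 2.66], [-2.55, 2.55]. Speed limits (rad/s): [2.57, 2.57, 3.14, 3.14, 3.14, 3.14].

INTERFACE

Orientations are given as a rotation vector (axis times angle).
In Python, from workcell import * gives the robot as it stands.
- The arm moves only by the shell command python3 -m crank 'ROWS' [OPENING] [FORCE]. ROWS is JSON, a list that holds one entry, the list of rows, each a list of 6 numbers: the shift along the tool's x, y, z in cm, then the turn, a rotation vector about the tool's x, y, z in rad. In form: [[[dx, dy, dz, ax, ay, az], ...]]. A call has 1 to 8 rows; each row shifts and turns the commanded pose from where the row before left it, along the tool's axes as they then stand; what a row does not reach is not made up. A row lasts 1/12 s, in which the tool goes at most 41.7 mm and 7.16 degrees, less where a joint would pass 70% of its speed; a pose out of reach is approached as far as the arm can. A call with a gripper value outside its range is refused whole. OPENING is the finger opening in cm, from 0 to 8.54, set as the call begins (- or left out, the last holds). The fingers move at their own pace and stop on an object; FORCE is the grip in N (left out, the last holds). Time passes only in rows, so rows that do not move let the fingers close. It gives the time, the measured TCP pose, the force, the opening and the grip force at its end, in the units of the state.
- read_state(): the state, without advancing time (a new reading comes with each control period).
- read_camera(name): name is "side" or "top"; returns the picture (400x640x3 uint8, blue, green, red); there is no depth.
- camera_model(name): a dict with "camera_matrix" (3x3 intrinsics, pixels), "R" (3x3) and "t" (3): a world point X has camera coordinates R X + t. Camera axes: x right, y down, z forward; pixel columns grow to the right and rows downward; lengths in m; the calibration is good to about 2 mm. A picture is of the moment at which its call begins. camera_model takes no time and is no camera call.
- finish_job(): hands the job in; it is judged then, once.
The state is a dict: "time": time; "q": joint angles; "joint_vel": joint speeds; "joint_torque": joint torques, N m; "tool_pos": TCP position; "tcp_rot": TCP orientation; "wrist_force": force on the tool from outside, world axes, zero at the start; "torque": the same for the moment, N m; "width": opening from 0.0 (shut) to 1.0 (fully open); "grip_force": force on a finger pad.
Only numpy, scipy, OpenCV 4.12 (cv2) and the standard library are available. Lean on these libraries where they do the work, as an engineer would, in place of code of your own. Each camera call takes 0.05 s, during which the arm holds its last target. There are 200 camera calls.

## Working session

There is one attempt and no reset: what is moved stays moved. The work goes in short steps, Python scripts to look and compute and a shell command to move; the robot and the scene stay as the last step left them, time stands still between calls to the robot, and variables do not carry over. Pictures are saved under pics/ and viewed, at most 10 in all, crops included, and the job is handed in when it is done.

```bash
mkdir -p pics; python3 - <<'E'
from workcell import *
import cv2
for n in("top","side"):
    cv2.imwrite(f"pics/{n}0.png",read_camera(n)); m=camera_model(n); print(n,m["camera_matrix"].tolist(),m["R"].round(4).tolist(),m["t"].round(4).tolist())
s=read_state();print(s)
E
```

```text
top [[489.0216282650981, 0.0, 310.47260477628487], [0.0, 489.0216282650981, 196.6035030823266], [0.0, 0.0, 1.0]] [[-0.0132, -0.9997, 0.0206], [-0.9899, 0.0101, -0.1416], [0.1414, -0.0223, -0.9897]] [0.0637, 0.563, 0.8669]
side [[460.3136036224819, 0.0, 323.66019585374], [0.0, 460.3136036224819, 191.19358852746328], [0.0, 0.0, 1.0]] [[0.9952, -0.0969, -0.0119], [-0.066, -0.5777, -0.8135], [0.072, 0.8104, -0.5814]] [-0.5441, 0.1615, 0.8063]
{'time': 0.1, 'q': array([-1.18189732e+00,  2.64677523e-01,  1.60528682e+00, -3.88910786e-05,
        1.27370383e+00, -3.69021651e-02]), 'joint_vel': array([-1.26012652e-03,  6.74418449e-05, -3.65090139e-03,  2.42924357e-04,
        5.57381523e-04, -3.12333242e-04]), 'joint_torque': array([ 2.17575271e-04, -5.16706717e+01, -3.68590808e+01,  6.18423815e-05,
        6.35615696e-03,  3.86472379e-06]), 'tool_pos': array([ 0.27851255, -0.6140496 ,  0.20396011]), 'tcp_rot': array([-3.06866742e+00, -6.63392708e-01,  6.27922455e-04]), 'wrist_force': array([ 0.2814396 , -0.20970366,  0.8699879 ]), 'torque': array([-0.05823483, -0.08415586,  0.0064673 ]), 'grip_force': 0.0, 'width': 0.9958451361626315}
```

View pics/top0.png

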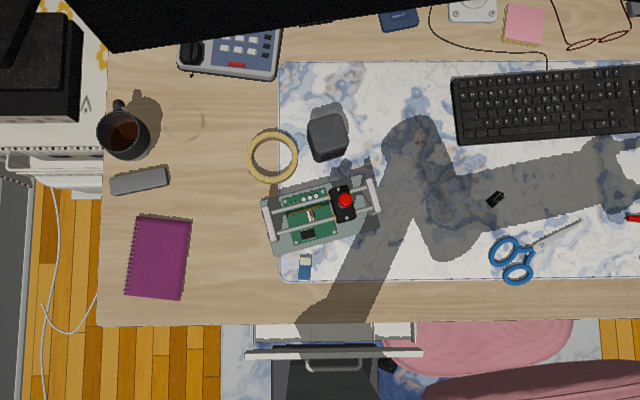

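View pics/side0.png

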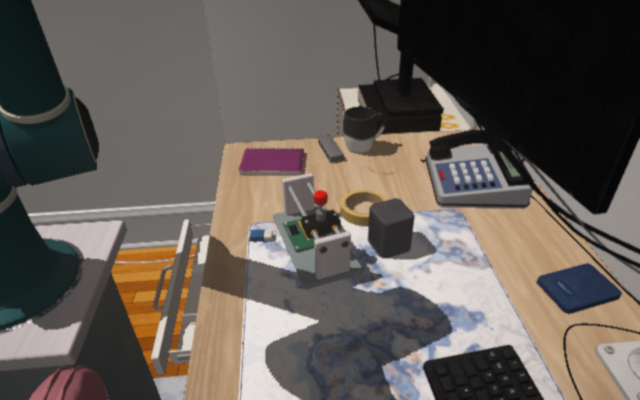

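The top view shows the stand with its cheeks at about (267,218) and (373,193), the red cap at (345,200), the tape roll at (272,156), the speaker at (328,133) and the eraser at (305,266). In the side view the cap is at (320,198).

```bash
cat > h.py <<'E'
from workcell import *
import cv2, numpy as np
def ray(n,p):
    m=camera_model(n);d=m["R"].T@np.linalg.solve(m["camera_matrix"],[*p,1]);return -m["R"].T@m["t"],d
def onz(n,p,z):
    c,d=ray(n,p);return c+d*(z-c[2])/d[2]
def proj(n,X):
    m=camera_model(n);q=m["camera_matrix"]@(m["R"]@X+m["t"]);return q[:2]/q[2]
def tri(p,q):
    a,d=ray("top",p);b,e=ray("side",q);d/=np.linalg.norm(d);e/=np.linalg.norm(e)
    s=np.linalg.lstsq(np.c_[d,-e],b-a,rcond=None)[0];P,Q=a+s[0]*d,b+s[1]*e;return (P+Q)/2,np.linalg.norm(P-Q)
def red(im,box):
    h=cv2.cvtColor(im,cv2.COLOR_BGR2HSV);k=((h[...,0]<8)|(h[...,0]>172))&(h[...,1]>150)&(h[...,2]>80)
    z=np.zeros_like(k);x0,y0,x1,y1=box;z[y0:y1,x0:x1]=k[y0:y1,x0:x1]
    n,l,s,c=cv2.connectedComponentsWithStats(z.astype(np.uint8));i=1+np.argmax(s[1:,4]);return c[i],s[i]
E
python3 - <<'E'
from h import *
t=cv2.imread("pics/top0.png");s=cv2.imread("pics/side0.png")
a,sa=red(t,(300,160,400,240));b,sb=red(s,(280,170,360,230));print(a,sa,b,sb,tri(a,b),onz("top",a,.143))
A=cv2.resize(t[165:285,250:390],None,fx=5,fy=5,interpolation=cv2.INTER_CUBIC)
cv2.imwrite("pics/tc.png",A)
B=cv2.resize(s[165:285,265:405],None,fx=5,fy=5,interpolation=cv2.INTER_CUBIC)
cv2.imwrite("pics/sc.png",B)
E
```

```text
[344.63803681 199.55214724] [338 192  14  15 163] [320.02424242 197.06666667] [314 190  13  15 165] (array([0.54325435, 0.0032301 , 0.14024017]), np.float64(0.001238158632317647)) [0.54350382 0.00349155 0.143     ]
```

View pics/tc.png

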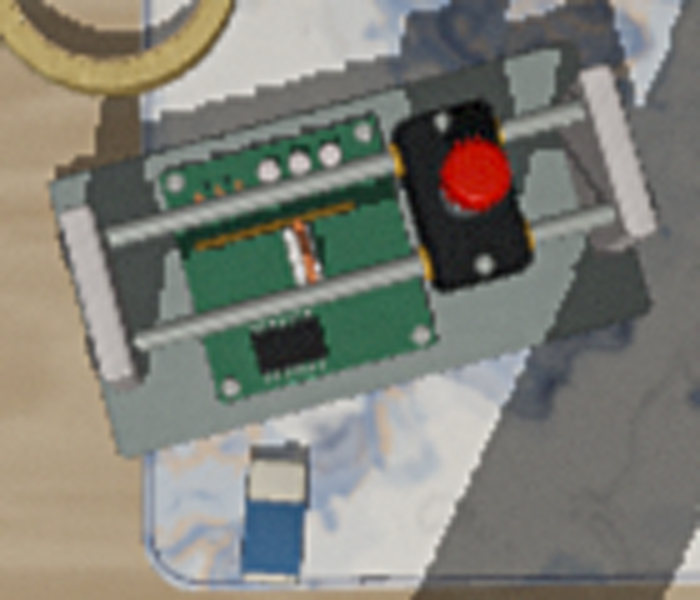

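View pics/sc.png

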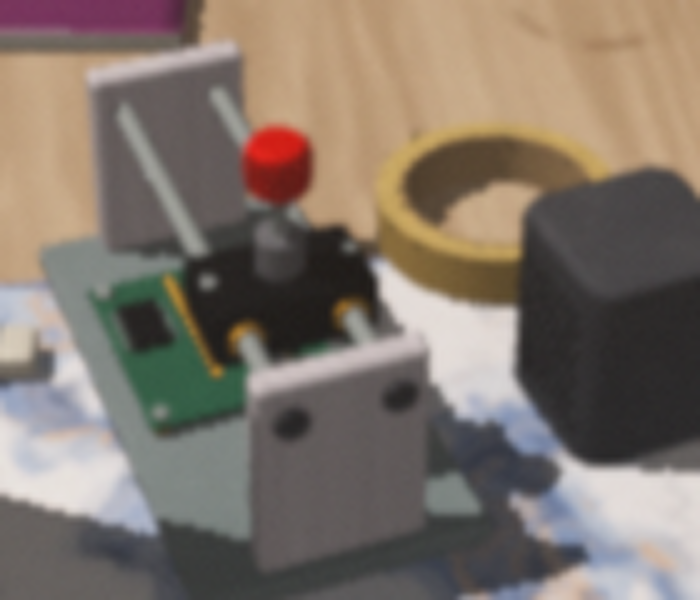

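The top crop shows the copper bar at about (300,222)–(317,280) in crop pixels, or (311,215) full. The cheek top faces are centred near crop (96,293) and (618,150). The side crop shows the cap and barrel, but the carriage hides the loop.

```bash
python3 - <<'E'
from h import *
f=lambda u,v:(250+u/5-.4,165+v/5-.4)
L=[onz("top",f(*p),.096) for p in((62,212),(84,207),(106,382),(130,376))]
R=[onz("top",f(*p),.096) for p in((580,73),(608,67),(628,236),(655,228))]
l=np.mean(L,0);r=np.mean(R,0);y=(l-r)/np.linalg.norm(l-r);c=(l+r)/2
print("cheek mids",l,r,"dist",np.linalg.norm(l-r),"yaw deg",np.degrees(np.arctan2(-y[0],y[1])),"centre",c)
for Q in(L,R):
  v=(Q[0]+Q[1]-Q[2]-Q[3])/2;print("cheek width",np.linalg.norm(v),"yaw",np.degrees(np.arctan2(v[1],v[0])))
t=cv2.imread("pics/top0.png");h=cv2.cvtColor(t,cv2.COLOR_BGR2HSV)
k=(h[...,0]<16)&(h[...,1]>110)&(h[...,2]>100);yy,xx=np.nonzero(k[200:230,300:325]);
P=np.array([onz("top",(a+300,b+200),.041) for a,b in zip(xx,yy)])
x=np.array([y[1],-y[0],0]);print(len(P));
print(np.c_[xx+300,yy+200,((P-c)@x*1e3).round(1),((P-c)@y*1e3).round(1)])
cap=np.array([.5434,.0034,.136]);print("cap stand",(cap-c)@x,(cap-c)@y)
for n,p in(("tape",(272,156)),("spk",(328,133))):print(n,onz("top",p,.02 if n=="tape" else .082))
E
```

```text
cheek mids [0.50991136 0.13092467 0.096     ] [ 0.55786201 -0.05079136  0.096     ] dist 0.18793611097089635 yaw deg 14.782080543731722 centre [0.53388669 0.04006666 0.096     ]
cheek width 0.06060446098558793 yaw 14.710703134667513
cheek width 0.05908469433716877 yaw 14.512378271923302
23
[[ 3.09e+02  2.09e+02  1.15e+01  1.78e+01]
 [ 3.10e+02  2.09e+02  1.10e+01  1.60e+01]
 [ 3.08e+02  2.10e+02  1.02e+01  2.01e+01]
 [ 3.09e+02  2.10e+02  9.70e+00  1.83e+01]
 [ 3.10e+02  2.10e+02  9.20e+00  1.65e+01]
 [ 3.09e+02  2.11e+02  7.90e+00  1.88e+01]
 [ 3.10e+02  2.11e+02  7.40e+00  1.70e+01]
 [ 3.10e+02  2.12e+02  5.70e+00  1.75e+01]
 [ 3.10e+02  2.13e+02  3.90e+00  1.80e+01]
 [ 3.11e+02  2.13e+02  3.40e+00  1.62e+01]
 [ 3.10e+02  2.14e+02  2.10e+00  1.85e+01]
 [ 3.11e+02  2.14e+02  1.60e+00  1.67e+01]
 [ 3.11e+02  2.15e+02 -2.00e-01  1.72e+01]
 [ 3.11e+02  2.16e+02 -2.00e+00  1.77e+01]
 [ 3.11e+02  2.17e+02 -3.70e+00  1.82e+01]
 [ 3.12e+02  2.17e+02 -4.20e+00  1.64e+01]
 [ 3.11e+02  2.18e+02 -5.50e+00  1.87e+01]
 [ 3.12e+02  2.18e+02 -6.00e+00  1.69e+01]
 [ 3.11e+02  2.19e+02 -7.30e+00  1.92e+01]
 [ 3.12e+02  2.19e+02 -7.80e+00  1.74e+01]
 [ 3.11e+02  2.20e+02 -9.10e+00  1.97e+01]
 [ 3.12e+02  2.20e+02 -9.60e+00  1.79e+01]
 [ 3.12e+02  2.21e+02 -1.13e+01  1.84e+01]]
cap stand -0.00015680215237954913 -0.03788036578199707
tape [0.64574405 0.12928727 0.02      ]
spk [0.67300676 0.02502221 0.082     ]
```

Measured in the stand frame (yaw about 14.7°), the cap is at y = −38 mm and the loop's bar at about y = +17.5 mm. The stem should therefore touch after about 51 mm of slide. I'll turn the tool first so the fingers close along the stand's x.

```bash
python3 -m crank '[[[0,0,0,0,0,-0.12],[0,0,0,0,0,-0.12],[0,0,0,0,0,-0.12],[0,0,0,0,0,-0.12],[0,0,0,0,0,-0.12],[0,0,0,0,0,-0.12],[0,0,0,0,0,-0.12],[0,0,0,0,0,-0.12]]]' 5.5 30
python3 -m crank '[[[0,0,0,0,0,-0.12],[0,0,0,0,0,-0.12],[0,0,0,0,0,-0.12],[0,0,0,0,0,-0.08],[0,0,0,0,0,0],[0,0,0,0,0,0]]]'
cat >> h.py <<'E'
from scipy.spatial.transform import Rotation as Ro
YAW=np.radians(14.7);SX=np.array([np.cos(YAW),np.sin(YAW),0]);SY=np.array([-np.sin(YAW),np.cos(YAW),0]);C=np.array([.53389,.04007,0])
def to(X,yaw=14.7):
    s=read_state();r=Ro.from_rotvec(s["tcp_rot"]).as_matrix();d=r.T@(np.array(X)-s["tool_pos"])*100
    a=np.degrees(np.arctan2(r[1,1],r[0,1]));print("t",s["time"],"pos",s["tool_pos"].round(4),"tool y yaw",a,"tilt z",r[:,2].round(4),"shift cm",d.round(2),"q6",s["q"][5].round(2),"F stand",(s["wrist_force"]@SX).round(2),(s["wrist_force"]@SY).round(2),s["wrist_force"][2].round(2))
E
python3 -c "
from h import *
to([.5434,.0034,.19])"
```

```text
time: 0.77
tool_pos: [0.2786, -0.6143, 0.2044]
tcp_rot: [-2.41, -2.013, -0.001]
wrist_force: [0.6, -0.0, 0.1]
width: 0.645
grip_force: 0.0
time: 1.27
tool_pos: [0.2787, -0.6144, 0.2046]
tcp_rot: [-1.923, -2.483, -0.001]
wrist_force: [0.3, -0.0, 0.3]
width: 0.643
grip_force: 0.0
t 1.2667 pos [ 0.2787 -0.6144  0.2046] tool y yaw 14.47438132164664 tilt z [-3.e-04  9.e-04 -1.e+00] shift cm [53.2  41.07  1.51] q6 -1.43 F stand 0.26 -0.09 0.35
```

```bash
python3 -m crank '[[[2.95,2.28,0,0,0,0],[2.95,2.28,0,0,0,0],[2.95,2.28,0,0,0,0],[2.95,2.28,0,0,0,0],[2.95,2.28,0,0,0,0],[2.95,2.28,0,0,0,0]]]' >/dev/null
python3 -m crank '[[[2.95,2.28,0,0,0,0],[2.95,2.28,0,0,0,0],[2.95,2.28,0,0,0,0],[2.95,2.28,0,0,0,0],[2.95,2.28,0,0,0,0],[2.95,2.28,0,0,0,0]]]' > /dev/null
python3 -m crank '[[[2.95,2.28,0,0,0,0],[2.95,2.28,0,0,0,0],[2.95,2.28,0,0,0,0],[2.0,1.5,0,0,0,0],[0,0,0,0,0,0],[0,0,0,0,0,0],[0,0,0,0,0,0]]]'
python3 -c "
from h import *
to([.5434,.0034,.119])"
```

```text
time: 2.85
tool_pos: [0.5073, -0.0774, 0.205]
tcp_rot: [-1.921, -2.485, 0.001]
wrist_force: [0.1, 0.3, -0.1]
width: 0.643
grip_force: 0.0
t 2.85 pos [ 0.5073 -0.0774  0.205 ] tool y yaw 14.581512399318582 tilt z [-6.e-04 -5.e-04 -1.e+00] shift cm [6.92 5.54 8.59] q6 -0.45 F stand 0.21 0.29 -0.11
```

```bash
python3 -m crank '[[[2.3,1.85,0,0,0,0],[2.3,1.85,0,0,0,0],[2.3,1.84,0,0,0,0],[0,0,0,0,0,0],[0,0,0,0,0,0],[0,0,0,0,0,0]]]'
python3 -c "
from h import *
to([.5434,.0034,.119]);cv2.imwrite('pics/s1.png',cv2.resize(read_camera('side')[110:260,240:420],None,fx=4,fy=4))"
```

```text
time: 3.35
tool_pos: [0.5433, 0.0022, 0.2049]
tcp_rot: [-1.923, -2.484, 0.002]
wrist_force: [0.5, -0.7, 0.9]
width: 0.647
grip_force: 0.0
t 3.35 pos [0.5433 0.0022 0.2049] tool y yaw 14.528433907978426 tilt z [-8.e-04 -7.e-04 -1.e+00] shift cm [0.12 0.05 8.59] q6 -0.29 F stand 0.29 -0.8 0.92
```

View pics/s1.png

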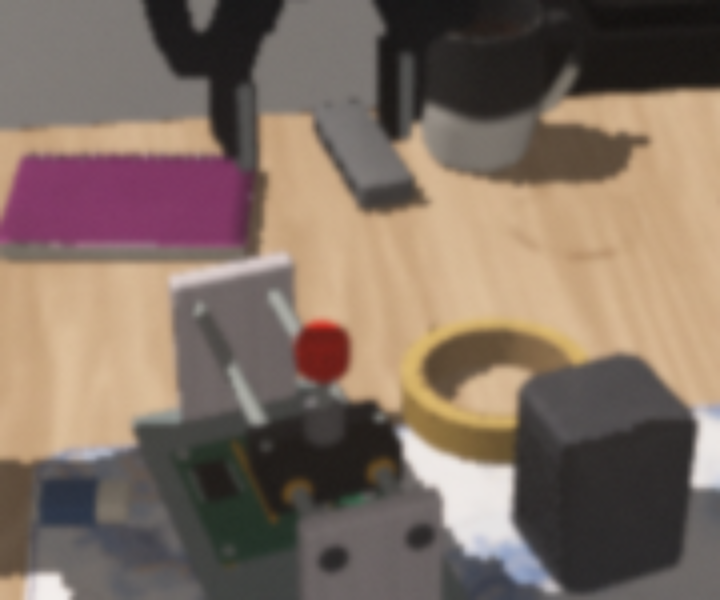

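The fingers straddle the cap: their tips are at crop (245,165) and (400,135), midway over the cap at (322,350). Now I descend and pinch.

```bash
python3 -m crank '[[[0.12,0.05,2,0,0,0],[0,0,2,0,0,0],[0,0,2,0,0,0],[0,0,1.5,0,0,0],[0,0,1.1,0,0,0],[0,0,0,0,0,0],[0,0,0,0,0,0],[0,0,0,0,0,0]]]'
python3 -m crank '[[[0,0,0,0,0,0],[0,0,0,0,0,0],[0,0,0,0,0,0],[0,0,0,0,0,0],[0,0,0,0,0,0],[0,0,0,0,0,0]]]' 1 30
python3 -c "
from h import *
to([.5434,.0034,.119])"
```

```text
time: 4.07
tool_pos: [0.5447, 0.0043, 0.1203]
tcp_rot: [1.921, 2.484, 0.002]
wrist_force: [-0.4, -0.1, 0.7]
width: 0.642
grip_force: 0.0
time: 4.57
tool_pos: [0.5442, 0.0049, 0.1196]
tcp_rot: [1.92, 2.486, 0.0]
wrist_force: [0.1, -0.3, 2.4]
width: 0.118
grip_force: 0.6
t 4.5667 pos [0.5442 0.0049 0.1196] tool y yaw 14.621488952155905 tilt z [ 7.e-04 -1.e-04 -1.e+00] shift cm [-0.13 -0.12  0.06] q6 -0.29 F stand -0.02 -0.32 2.36
```

The opening is 10 mm, less than the cap's 22 mm, so I check with a picture.

```bash
python3 -c "
from h import *
a=cv2.resize(read_camera('side')[140:260,260:400],(560,480));b=cv2.resize(read_camera('top')[165:255,290:400],(480,393));c=np.zeros((480,1040,3),np.uint8);
cv2.imwrite('pics/s2.png',cv2.resize(np.hstack([a,cv2.copyMakeBorder(b,0,87,0,0,0)]),(800,370)))"
```

```text
(no output)
```

View pics/s2.png

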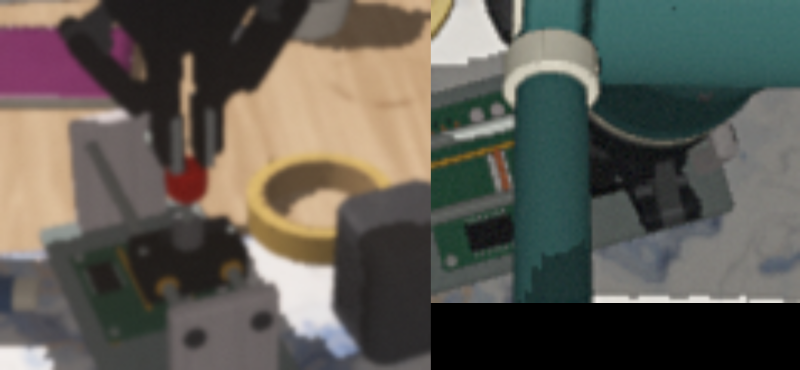

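```bash
python3 -c "
from h import *
s=read_state();print(s['tool_pos'],s['width'],s['grip_force'],s['wrist_force'])
print('side',proj('side',s['tool_pos']),proj('side',np.array([.5434,.0034,.136])),'top',proj('top',s['tool_pos']))
im=read_camera('side');b,sb=red(im,(280,170,360,230));print(b,sb)
print('side earlier tip',proj('side',np.array([.5433,.0022,.2049])),'obs',240+322/4,110+150/4)
for y in(-.04,-.02,0,.02,.04,.06):
  for z in(.12,.146,.16):print(y,z,proj('side',np.array([.5434,.0034,0])+SY*y+[0,0,z]).round(0))
"
```

```text
[0.54419854 0.00489168 0.11942133] 0.11850706826285927 0.6218990000706981 [-0.21025488  0.66615554  1.59795963]
side [321.05239157 206.2896924 ] [320.50793517 198.97832202] top [342.54702369 201.04742814]
[320.66666667 198.89430894] [314 191  13  15 123]
side earlier tip [319.82127803 164.41832147] obs 320.5 147.5
-0.04 0.12 [329. 221.]
-0.04 0.146 [329. 208.]
-0.04 0.16 [329. 201.]
-0.02 0.12 [325. 213.]
-0.02 0.146 [325. 201.]
-0.02 0.16 [325. 194.]
0 0.12 [321. 207.]
0 0.146 [320. 194.]
0 0.16 [320. 187.]
0.02 0.12 [317. 200.]
0.02 0.146 [316. 188.]
0.02 0.16 [316. 181.]
0.04 0.12 [313. 194.]
0.04 0.146 [313. 181.]
0.04 0.16 [312. 175.]
0.06 0.12 [309. 188.]
0.06 0.146 [309. 175.]
0.06 0.16 [309. 169.]
```

The fingertips (image row about 195, where the TCP pose predicts 206) are roughly 20–25 mm higher than the reported TCP. They closed on the cap's top and pressed it slightly: the cap centre dropped about 2 px, with about 2 N at the wrist. I'll reopen, go lower carefully and pinch again.

```bash
python3 -m crank '[[[0,0,0,0,0,0],[0,0,0,0,0,0],[0,0,0,0,0,0],[0,0,0,0,0,0]]]' 4.5 30
python3 -m crank '[[[-0.1,-0.1,0.5,0,0,0],[0,0,0.5,0,0,0],[0,0,0.4,0,0,0],[0,0,0,0,0,0],[0,0,0,0,0,0]]]'
python3 -m crank '[[[0,0,0,0,0,0],[0,0,0,0,0,0],[0,0,0,0,0,0],[0,0,0,0,0,0],[0,0,0,0,0,0]]]' 1 30
python3 -c "
from h import *
to([.5434,.0034,.119]);im=read_camera('side');b,sb=red(im,(280,170,360,230));print(b,sb)
cv2.imwrite('pics/s3.png',cv2.resize(im[140:260,260:400],(700,600),interpolation=2))"
```

```text
time: 5.05
tool_pos: [0.5437, 0.005, 0.1189]
tcp_rot: [-1.921, -2.485, 0.001]
wrist_force: [0.3, -0.0, -1.0]
width: 0.53
grip_force: 0.0
time: 5.47
tool_pos: [0.5427, 0.0037, 0.1044]
tcp_rot: [-1.92, -2.485, 0.001]
wrist_force: [0.0, 0.7, 0.7]
width: 0.53
grip_force: 0.0
time: 5.88
tool_pos: [0.5433, 0.0036, 0.1054]
tcp_rot: [1.921, 2.486, 0.0]
wrist_force: [-1.0, -0.6, 1.0]
width: 0.239
grip_force: 29.3
t 5.8833 pos [0.5433 0.0036 0.1054] tool y yaw 14.608110265854974 tilt z [ 1.e-04 -1.e-04 -1.e+00] shift cm [-0.03  0.   -1.36] q6 -0.29 F stand -1.16 -0.33 0.97
[321.2248062  197.35658915] [317 191  10  14 129]
```

View pics/s3.png

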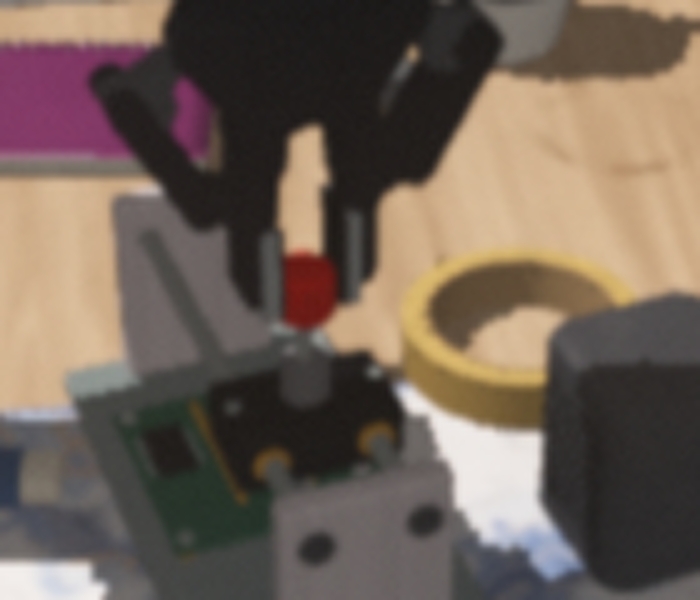

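The cap at (305,290) is now pinched between both pads, with a 20 mm opening and 29 N. Now press 13 mm and hold.

```bash
python3 -m crank '[[[0,0,0,0,0,0],[0,0,0.3,0,0,0],[0,0,0.4,0,0,0],[0,0,0.4,0,0,0],[0,0,0.2,0,0,0],[0,0,0,0,0,0],[0,0,0,0,0,0],[0,0,0,0,0,0]]]' 1 60
python3 -c "
from h import *
to([.5434,.0034,.0924]);im=read_camera('side');b,sb=red(im,(280,170,360,230));print(b,sb,'expected shift px',proj('side',np.array([.5434,.0034,.123]))-proj('side',np.array([.5434,.0034,.136])))"
```

```text
time: 6.6
tool_pos: [0.5434, 0.0036, 0.0924]
tcp_rot: [1.921, 2.486, 0.0]
wrist_force: [-2.8, 0.0, 5.4]
width: 0.225
grip_force: 59.1
t 6.6 pos [0.5434 0.0036 0.0924] tool y yaw 14.611448281235232 tilt z [ 1.e-04 -1.e-04 -1.e+00] shift cm [-0.03 -0.   -0.  ] q6 -0.29 F stand -2.65 0.73 5.35
[321.51666667 204.08333333] [317 197  10  15 120] expected shift px [0.12258018 6.19285455]
```

```bash
python3 -m crank '[[[0.4,0,0,0,0,0],[0.7,0,0,0,0,0],[0.7,0,0,0,0,0],[0.7,0,0,0,0,0],[0.7,0,0,0,0,0],[0.4,0,0,0,0,0],[0,0,0,0,0,0],[0,0,0,0,0,0]]]'
python3 -c "
from h import *
to(np.array([.5434,.0034,.0924])+SY*.051)"
python3 -m crank '[[[0.2,0,0,0,0,0],[0.2,0,0,0,0,0],[0.2,0,0,0,0,0],[0.2,0,0,0,0,0],[0.1,0,0,0,0,0]]]'
python3 -c "
from h import *
to(np.array([.5434,.0034,.0924])+SY*.051)"
```

```text
time: 7.32
tool_pos: [0.5342, 0.0388, 0.0924]
tcp_rot: [-1.921, -2.486, -0.0]
wrist_force: [-3.0, 0.8, 5.9]
width: 0.228
grip_force: 59.1
t 7.3167 pos [0.5342 0.0388 0.0924] tool y yaw 14.628164248380832 tilt z [ 1.e-04  2.e-04 -1.e+00] shift cm [ 1.44 -0.01  0.  ] q6 -0.23 F stand -2.72 1.5 5.87
time: 7.73
tool_pos: [0.5321, 0.0467, 0.0924]
tcp_rot: [1.92, 2.485, -0.001]
wrist_force: [-1.9, -3.3, 5.8]
width: 0.226
grip_force: 59.1
t 7.7333 pos [0.5321 0.0467 0.0924] tool y yaw 14.630862526698492 tilt z [ 3.0e-04 -1.2e-03 -1.0e+00] shift cm [ 0.63 -0.    0.  ] q6 -0.21 F stand -2.63 -2.68 5.8
```

```bash
R='import h; h.to([.5311,.0527,.0924])'
python3 -m crank '[[[0.05,0,0,0,0,0],[0.05,0,0,0,0,0],[0.05,0,0,0,0,0],[0.05,0,0,0,0,0]]]'|grep wrist; python3 -c "$R"
python3 -m crank '[[[0.05,0,0,0,0,0],[0.05,0,0,0,0,0],[0.05,0,0,0,0,0]]]'|grep wrist; python3 -c "$R"
```

```text
wrist_force: [-2.1, -2.5, 5.8]
t 8.0667 pos [0.5316 0.0485 0.0924] tool y yaw 14.622944846215443 tilt z [ 3.0e-04 -1.2e-03 -1.0e+00] shift cm [0.42 0.06 0.  ] q6 -0.21 F stand -2.71 -1.87 5.76
wrist_force: [-3.4, -2.6, 5.4]
t 8.3167 pos [0.5313 0.0499 0.0925] tool y yaw 14.623240580770162 tilt z [ 4.0e-04 -1.2e-03 -1.0e+00] shift cm [0.27 0.05 0.01] q6 -0.21 F stand -3.95 -1.63 5.39
```

```bash
R='import h; h.to([.5311,.0527,.0924])'
python3 -m crank '[[[0.05,0,0,0,0,0],[0.05,0,0,0,0,0]]]'|grep wrist; python3 -c "$R"
```

```text
wrist_force: [-1.6, -2.1, 5.6]
t 8.4833 pos [0.531  0.0509 0.0925] tool y yaw 14.625088895762186 tilt z [ 4.0e-04 -1.2e-03 -1.0e+00] shift cm [0.17 0.06 0.01] q6 -0.2 F stand -2.07 -1.64 5.56
```

```bash
R='import h; h.to([.5311,.0527,.0924])'
python3 -m crank '[[[0.05,0,0,0,0,0],[0.05,0,0,0,0,0]]]'|grep wrist; python3 -c "$R"
```

```text
wrist_force: [-2.8, -3.7, 5.0]
t 8.65 pos [0.5307 0.0519 0.0925] tool y yaw 14.62237117296834 tilt z [ 4.0e-04 -1.2e-03 -1.0e+00] shift cm [0.07 0.06 0.01] q6 -0.2 F stand -3.67 -2.85 5.02
```

```bash
R='import h; h.to([.5311,.0527,.0924])'
python3 -m crank '[[[0.05,0,0,0,0,0],[0.05,0,0,0,0,0]]]'|grep wrist; python3 -c "$R"
```

```text
wrist_force: [-1.9, -3.4, 5.8]
t 8.8167 pos [0.5305 0.0528 0.0925] tool y yaw 14.624172582312108 tilt z [ 3.0e-04 -1.2e-03 -1.0e+00] shift cm [-0.03  0.06  0.01] q6 -0.2 F stand -2.74 -2.78 5.77
```

```bash
python3 -m crank '[[[0.05,0,0,0,0,0]]]'|grep wrist; cat > r.py <<'E'
from h import *
f=[]
for _ in range(4): read_camera("side"); f.append(read_state()["wrist_force"])
f=np.array(f);print("Fy",(f@SY).round(2),"mean",(f@SY).mean().round(2),"z",f[:,2].mean().round(2),"travel mm",((read_state()["tool_pos"]-[.5434,.0036,.0924])@SY*1e3).round(2))
E
python3 r.py
```

```text
wrist_force: [-2.1, -3.1, 5.4]
Fy [-1.68 -2.02 -2.05 -2.3 ] mean -2.01 z 5.57 travel mm 51.5
```

```bash
python3 -m crank '[[[0.05,0,0,0,0,0]]]'|grep wrist; python3 r.py
```

```text
wrist_force: [-2.6, -3.3, 5.1]
Fy [-1.89 -2.24 -2.14 -1.73] mean -2.0 z 5.39 travel mm 51.99
```

```bash
python3 -m crank '[[[0.05,0,0,0,0,0]]]'|grep wrist; python3 r.py
```

```text
wrist_force: [-2.7, -2.8, 5.3]
Fy [-2.56 -0.81 -1.26 -2.87] mean -1.88 z 5.78 travel mm 52.47
```

Pure friction (about 2 N) so far, with no contact yet. I keep creeping.

```bash
python3 -m crank '[[[0.05,0,0,0,0,0]]]'|grep wrist; python3 r.py
```

```text
wrist_force: [-2.3, -3.0, 5.2]
Fy [-3.12 -2.72 -2.61 -1.35] mean -2.45 z 5.3 travel mm 52.91
```

```bash
python3 -m crank '[[[0.05,0,0,0,0,0]]]'|grep wrist; python3 r.py
```

```text
wrist_force: [-2.4, -3.7, 5.4]
Fy [-3.2  -3.04 -2.17 -2.64] mean -2.76 z 5.61 travel mm 53.27
```

```bash
python3 -m crank '[[[0.05,0,0,0,0,0]]]'|grep wrist; python3 r.py
```

```text
wrist_force: [-1.2, -3.7, 5.4]
Fy [-4.07 -2.93 -2.48 -2.74] mean -3.06 z 5.57 travel mm 53.65
```

```bash
python3 -m crank '[[[0.05,0,0,0,0,0]]]'|grep wrist; python3 r.py
```

```text
wrist_force: [-1.7, -3.9, 5.7]
Fy [-3.55 -3.1  -3.77 -3.04] mean -3.37 z 5.87 travel mm 53.99
```

```bash
python3 -m crank '[[[0.05,0,0,0,0,0]]]'|grep wrist; python3 r.py
```

```text
wrist_force: [-1.8, -4.5, 5.9]
Fy [-4.06 -3.04 -4.59 -3.89] mean -3.9 z 5.77 travel mm 54.36
```

The stem bears on the bar with about 1.9 N above friction. I let the plunger up gently for most of the way, then open the fingers.

```bash
python3 -m crank '[[[0,0,-0.1,0,0,0],[0,0,-0.1,0,0,0],[0,0,-0.1,0,0,0],[0,0,-0.1,0,0,0],[0,0,-0.1,0,0,0],[0,0,-0.1,0,0,0],[0,0,-0.05,0,0,0]]]'; python3 r.py
```

```text
time: 11.67
tool_pos: [0.5295, 0.0566, 0.0985]
tcp_rot: [1.92, 2.485, -0.001]
wrist_force: [-0.4, -5.7, 2.6]
width: 0.22
grip_force: 58.7
Fy [-5.25 -4.4  -4.81 -4.  ] mean -4.62 z 3.41 travel mm 54.8
```

```bash
python3 -m crank '[[[0,0,0,0,0,0],[0,0,0,0,0,0],[0,0,0,0,0,0],[0,0,0,0,0,0],[0,0,0,0,0,0]]]' 5 60
python3 -m crank '[[[0,0,-1,0,0,0],[0,0,-2,0,0,0],[0,0,-3,0,0,0],[0,0,-3,0,0,0],[0,0,-2,0,0,0],[0,0,0,0,0,0],[0,0,0,0,0,0]]]'
python3 -c "
from h import *
t=read_camera('top');s=read_camera('side');b,sb=red(s,(270,160,360,230));print(b,sb)
for p in(0,.0035,.005,.0065,.01):print(p,[proj('side',C+SY*y+[0,0,.136-p]).round(1) for y in(.0135,.0165)],'measured same way at 0: 320.0,197.07 vs',proj('side',C-SY*.0379+[0,0,.136]).round(1))
A=cv2.resize(s[140:260,250:390],(560,480),interpolation=2)
cv2.imwrite('pics/s4.png',A)"
```

```text
time: 12.28
tool_pos: [0.5292, 0.0577, 0.0984]
tcp_rot: [-1.921, -2.486, -0.0]
wrist_force: [1.2, -0.4, 0.2]
width: 0.584
grip_force: 0.0
time: 12.87
tool_pos: [0.5307, 0.0576, 0.2113]
tcp_rot: [1.919, 2.483, 0.005]
wrist_force: [-0.2, -0.2, -0.2]
width: 0.586
grip_force: 0.0
[309.59310345 182.3862069 ] [304 176  12  14 145]
0 [array([310.6, 182.7]), array([310. , 181.8])] measured same way at 0: 320.0,197.07 vs [320.6 199. ]
0.0035 [array([310.6, 184.4]), array([310.1, 183.5])] measured same way at 0: 320.0,197.07 vs [320.6 199. ]
0.005 [array([310.7, 185.1]), array([310.1, 184.2])] measured same way at 0: 320.0,197.07 vs [320.6 199. ]
0.0065 [array([310.7, 185.8]), array([310.1, 184.9])] measured same way at 0: 320.0,197.07 vs [320.6 199. ]
0.01 [array([310.7, 187.4]), array([310.2, 186.5])] measured same way at 0: 320.0,197.07 vs [320.6 199. ]
```

View pics/s4.png

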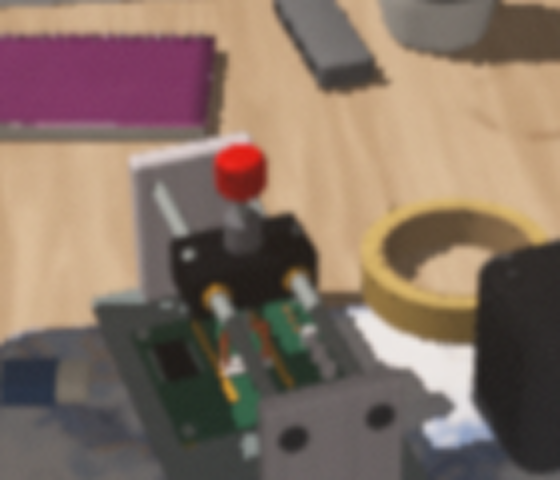

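The side view shows the cap at (309.6,182.4). After removing the initial 1.9 px offset, the plunger is about 5 mm down, which matches the bar being held in the hook. The tape roll and speaker look undisturbed and the gripper is clear.

```bash
python3 -c "
from workcell import *
print(finish_job())"
```

```text
the job is handed in; nothing more can be done
None
```

The probe is clipped onto the loop's bar and the job is handed in at about 13 s; in the last picture the plunger rests about 5 mm down and the gripper is clear, but no verdict came back.

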